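# Put the missing lab weight back into the covered weight tray

### The job

One weight of the set is still out on the bench. Lift the white cover off the weight tray and set it down, handle up, on the middle of the cork mat; then stand the loose weight that matches the ones in the tray upright in the one empty pocket and let go. Set both down, do not drop them.

Things in the scene. Friction and masses are not known exactly. Their poses are not given: they have to be found in the camera images.
- weight: Loose steel lab weight to put away: cylinder 36 mm in diameter, 40 mm tall, with a centred upright post on top (16 mm in diameter, 40 mm long; 80 mm tall in all), 0.4 kg. Origin: centre of underside, z up. Stands on the bench between tray and mat among other steel pieces (a wide flat weight, a smaller one, a plain cylinder without post), all under 50 mm tall, centres 90 mm or more away.
- cover: White plastic cover, a box open below, 268 x 76 mm, 67 mm tall, 0.25 kg, resting loose on the tray's rim, 30 mm above the bench, hiding the pockets. Lift it straight up. On the middle of its roof is a bar handle 60 mm long, 16 mm thick, 36 mm high (67 to 103 mm above the origin). Origin: centre of its lower edge plane; x along its length and handle, y across, z up.
- pocket: The one empty pocket; origin at its floor's centre, 6 mm above the bench, x along the tray. The fixed blue tray (268 x 76 mm, 30 mm high, left or right of the robot) has four square pockets in a row along its length, 64 mm apart, each 56 x 56 mm, 24 mm deep. Three hold weights like the loose one, tops 86 mm above the bench; which one is empty varies.
- mat: Cork mat fixed to the bench, 320 x 150 mm, 3 mm thick, on the other side from the tray, empty, with free room above. Origin: centre of its underside, at bench level; x along its length, z up. The space between mat and tray holds nothing taller than 80 mm.
Mind the look-alikes: they are no part of the job. Leave any green or turquoise look-alike of the weight alone.

How it is judged:
By the outcome, as a careful person would: the job done as asked, in the order asked, and still so for the second after the job is handed in, with the robot touching nothing.
It also fails if it takes over 64 s, if anything falls off the work surface, if the arm or the gripper's body presses on something with over 40 N, if the wrist force passes 120 N, or if a joint passes its speed limit or range.

### The arm

A 6-joint arm with a two-finger parallel gripper is mounted at the origin on the work surface. World frame = base frame: x ahead of the robot, y to its left, z up, the work surface at z = 0. Lengths are in mm, angles in rad, forces in N, time in s.
With the tool pointing down it reaches from about 275 to 750 mm from the base axis. Payload 10.2 kg.
Tool frame: the origin (TCP) lies at the very end of the fingers, on their centre line; the grasp point (between the pads) lies 19 mm behind it (arm.grip_point_offset is the x of the grasp point in the tool frame, in mm); x points along the fingers, y is the direction in which the jaws open and shut, and the axes are right-handed (so a half turn about x gives the same grasp; the last joint's range is limited). The gripper opens to 88 mm and grips with 3 to 60 N. Pads are 18 mm wide; open, the fingers measure 123 mm over their backs; the gripper's body (75 mm by 187 mm) begins 45 mm behind the grasp point.
Start: joints at [-1.547, 0.313, 1.498, -0, 1.331, -0.223], TCP at [128.245, -509.102, 238.72] pointing down, gripper open.
Joint ranges: [-2.94, 2.94], [-0.97, 2.17], [0.19, 2.56], [-1.23, 4.37], [0.02, 3.11], [-2.88, 2.88]. Speed limits (rad/s): [2.39, 2.39, 3.01, 3.14, 3.14, 3.14].

### API

Orientations are given as [roll, pitch, yaw] about the fixed x, y, z axes, in that order (R = Rz(yaw) Ry(pitch) Rx(roll)).
In Python, from station import arm gives the robot as it stands.
- The arm moves only by the shell command python3 -m handwheel 'ROWS' [FORCE]. ROWS is JSON, a list of rows, each an object with "dp": the shift along the tool's x, y, z in m, a list of three; "twist": the turn about the tool's x in rad; "claw": the closure, from 0 (fully open) to 1 (shut). In form: [{"dp": [tx, ty, tz], "twist": twist, "claw": claw}, ...]. A call has 1 to 8 rows; each row shifts and turns the commanded pose from where the row before left it, along the tool's axes as they then stand; what a row does not reach is not made up. A row lasts 1/10 s, in which the tool goes at most 50 mm and 8.59 degrees, less where a joint would pass 70% of its speed; a pose out of reach is approached as far as the arm can. A call with a gripper value outside its range is refused whole. The fingers move at their own pace and stop on an object; FORCE is the grip in N (left out, the last holds). Time passes only in rows, so rows that do not move let the fingers close. It gives the time, the measured TCP pose, the force and the opening at its end, in the units of the state.
- arm.observe(): the state, without advancing time (a new reading comes with each control period).
- arm.read_camera(name): name is "scene" or "side" or "wrist"; returns a dict with "image" (420x560x3 uint8, blue, green, red), "fx", "fy", "cx", "cy" (pixels), "rvec" (rotation vector, rad) and "tvec" (3), from world to camera coordinates, as OpenCV has them; the wrist camera has in their place "tool_from_camera" (4x4, takes a point from camera to tool coordinates, whose origin is the TCP and whose axes are the tool frame's). Camera axes: x right, y down, z forward; pixel columns grow to the right and rows downward; lengths in mm; the calibration is good to about 2 mm. The wrist camera is an equidistant fisheye: a pixel r from the principal point sees the ray r / f radians off the axis. A picture is of the moment at which its call begins: read the wrist's pose just before it. There is no depth.
- arm.close_job(): hands the job in, once; it reports no verdict.
The state is a dict: "t": time; "q": joint angles; "qd": joint speeds; "joint_efforts": joint torques, N m; "tool_pos": TCP position; "ee_rot": TCP orientation; "contact_force": force on the tool from outside, world axes, zero at the start; "ft_torque": the same for the moment, N m; "opening": finger opening in mm.
Only numpy, scipy, OpenCV 4.12 (cv2) and the standard library are available. Lean on these libraries where they do the work, as an engineer would, in place of code of your own. Each camera call takes 0.05 s, during which the arm holds its last target.

## Working session

There is one attempt and no reset: what is moved stays moved. The work goes in short steps, Python scripts to look and compute and a shell command to move; the robot and the scene stay as the last step left them, time stands still between calls to the robot, and variables do not carry over. Pictures are saved under pics/ and viewed, and the job is handed in when it is done.

```bash
ls; mkdir -p pics
python3 - <<'E'
from station import arm
import cv2
print(arm.observe())
for n in("scene","side","wrist"):
    c=arm.read_camera(n); cv2.imwrite(f"pics/a_{n}.png",c["image"]); print(n,{k:v for k,v in c.items() if k!="image"})
E
```

```text
pics
{'t': 0.0, 'q': array([-1.54735407e+00,  3.13420909e-01,  1.49841580e+00, -7.21817063e-06,
        1.33101400e+00, -2.23385214e-01]), 'qd': array([-1.10719625e-03, -7.52359370e-04, -9.17354450e-04,  3.43877433e-04,
        1.38375337e-04,  5.39115755e-05]), 'joint_efforts': array([-1.17968673e-03, -4.02213907e+01, -2.52276492e+01,  6.94457442e-02,
        3.52131331e-02, -8.03984130e-05]), 'tool_pos': array([ 128.26075478, -508.83936243,  238.18397054]), 'ee_rot': array([-1.78860993,  1.56953825,  1.59981192]), 'contact_force': array([ 0.15223565,  0.01491107, -0.55867369]), 'ft_torque': array([ 0.00699956,  0.02073251, -0.02398226]), 'opening': 88.07961586342644}
scene {'fx': 456.6069264028645, 'fy': 456.6069264028645, 'cx': 288.6579442334329, 'cy': 208.70377824727123, 'rvec': array([ 1.14941473,  2.36868056, -0.98342492]), 'tvec': array([ 315.99521594, -232.57592467, 1210.13788079])}
side {'fx': 385.5675585838693, 'fy': 385.5675585838693, 'cx': 280.24409264786004, 'cy': 210.74494533650565, 'rvec': array([ 0.76334634, -2.50443774,  1.17810899]), 'tvec': array([418.54004472, 226.90426136, 657.7260438 ])}
wrist {'fx': 325.19226210127806, 'fy': 325.19226210127806, 'cx': 280.55931394249484, 'cy': 208.5055402331598, 'tool_from_camera': array([[-7.48000133e-05, -2.90507781e-01,  9.56872627e-01,
        -1.46879469e+02],
       [ 9.99999940e-01,  3.00615228e-04,  1.69438510e-04,
        -2.81324453e-01],
       [-3.36873688e-04,  9.56872582e-01,  2.90507741e-01,
        -7.46855494e+01],
       [ 0.00000000e+00,  0.00000000e+00,  0.00000000e+00,
         1.00000000e+00]])}
```

View pics/a_scene.png

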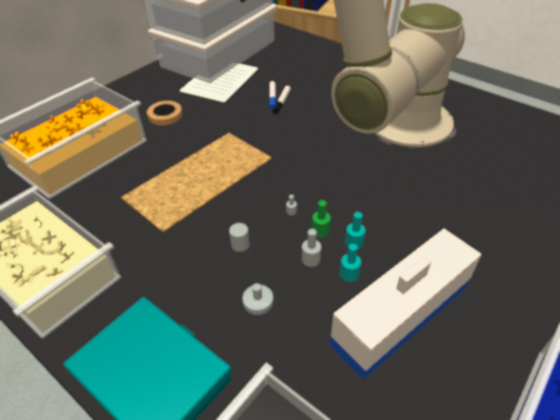

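View pics/a_side.png

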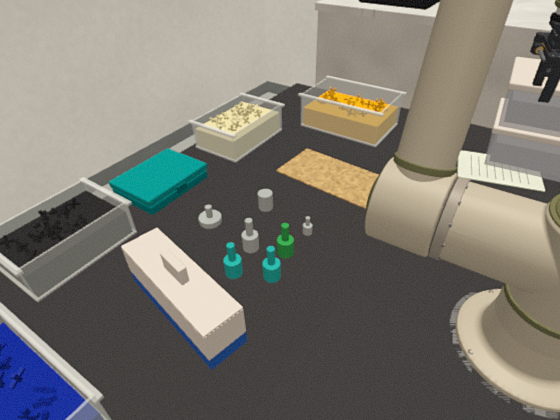

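View pics/a_wrist.png

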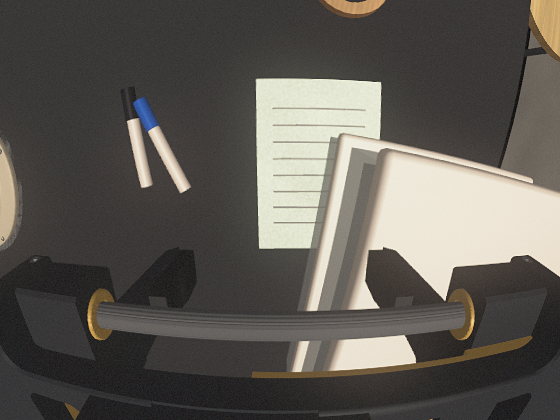

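The scene picture shows the cover on its blue tray around (407,298), the mat around (197,180) and the loose steel weight at (311,248). The green and turquoise look-alikes stand beside it. In the side picture the weight is at (250,237) and the cover at (185,290). I'll enlarge both.

Run:
```python
import cv2
a=cv2.imread("pics/a_scene.png"); b=cv2.imread("pics/a_side.png")
def crop(im,x,y,w,h,s,n): cv2.imwrite(n,cv2.resize(im[y:y+h,x:x+w],None,fx=s,fy=s,interpolation=cv2.INTER_CUBIC))
crop(a,280,190,200,150,4,"pics/c1.png")   
crop(a,320,225,170,150,4,"pics/c1b.png")   
crop(a,110,125,170,110,4,"pics/c2.png")
crop(b,110,205,200,150,4,"pics/c3.png")
crop(b,265,140,130,80,6,"pics/c4.png")
```

```text
(no output)
```

View pics/c1.png

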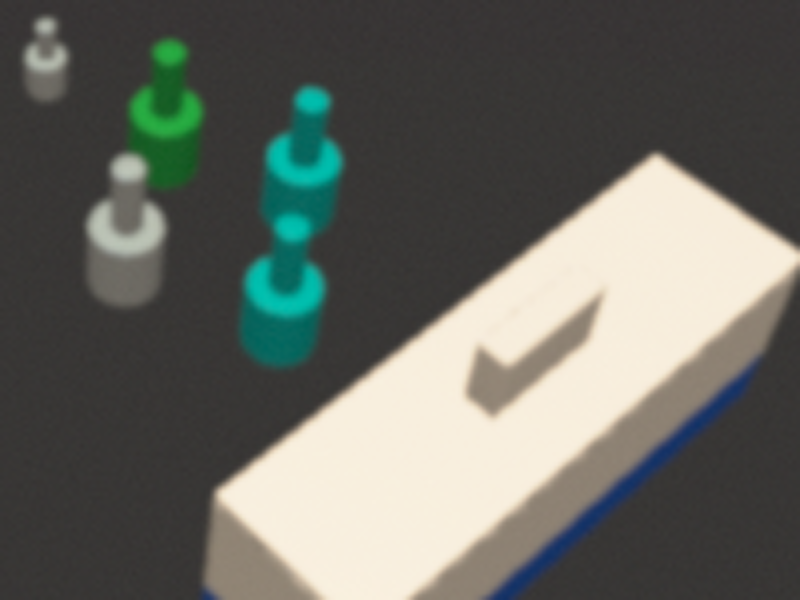

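View pics/c1b.png

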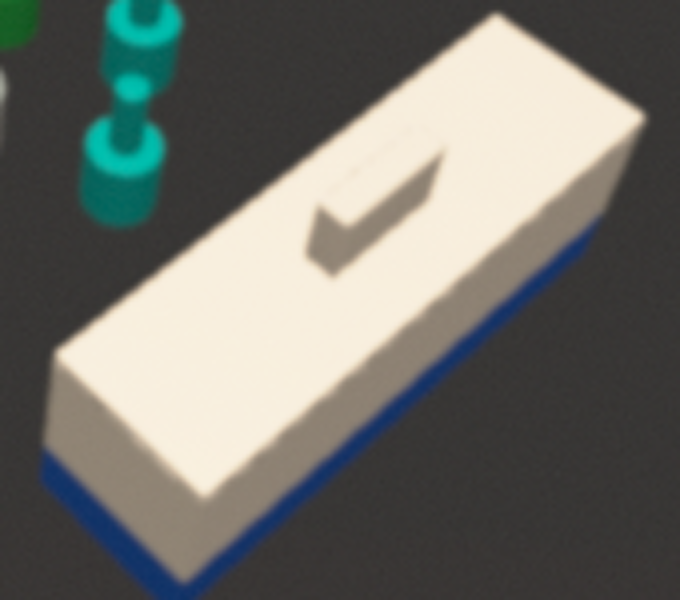

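View pics/c2.png

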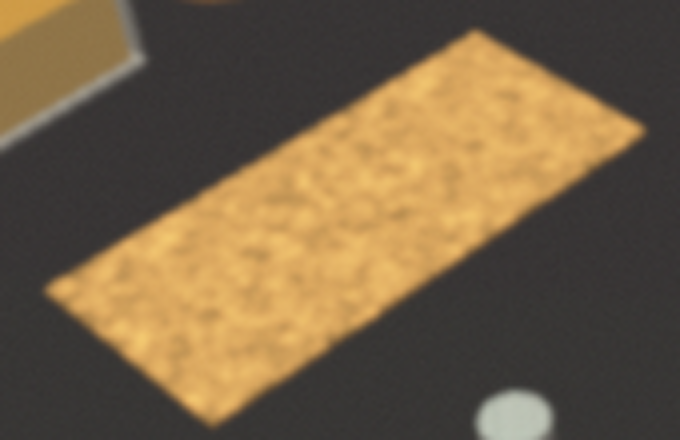

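View pics/c3.png

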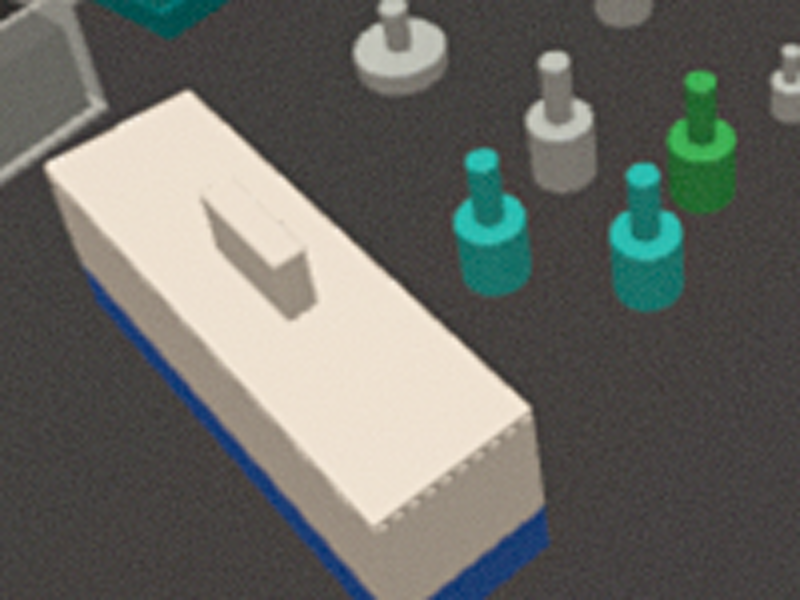

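```bash
cat > h.py <<'E'
import numpy as np, cv2
from scipy.optimize import least_squares
CAM={'scene':dict(f=456.607,cx=288.658,cy=208.704,rvec=np.array([1.14941473,2.36868056,-0.98342492]),tvec=np.array([315.99521594,-232.57592467,1210.13788079])),
'side':dict(f=385.5676,cx=280.244,cy=210.745,rvec=np.array([0.76334634,-2.50443774,1.17810899]),tvec=np.array([418.54004472,226.90426136,657.7260438]))}
def onplane(cam,px,z):
    c=CAM[cam]; px=np.atleast_2d(np.array(px,float)); R=cv2.Rodrigues(c['rvec'])[0]; o=-R.T@c['tvec']
    d=np.c_[(px[:,0]-c['cx'])/c['f'],(px[:,1]-c['cy'])/c['f'],np.ones(len(px))]@R
    return (o+d*((z-o[2])/d[:,2])[:,None])[:,:2]
def cr(px,x,y,s): return (np.array(px,float)+.5)/s-.5+np.array([x,y])
def rect(P):
    P=np.array(P); c=P.mean(0); return c,cv2.minAreaRect(P.astype(np.float32))
E
python3 - <<'E'
from h import *
np.set_printoptions(precision=1,suppress=True)
r=onplane('scene',cr([(55,352),(497,12),(645,118),(205,498)],320,225,4),97); 
s=onplane('side',cr([(47,165),(188,90),(530,408),(375,527)],110,205,4),97)
m=onplane('scene',cr([(45,290),(476,30),(646,130),(212,427)],110,125,4),3)
for n,P in(('cover scene',r),('cover side',s),('mat',m)):
    print(n,P.tolist(),P.mean(0)); 
    for i in range(4):
        d=P[(i+1)%4]-P[i]; print('  ',np.hypot(*d),round(np.degrees(np.arctan2(d[1],d[0])),2))
print('weight',onplane('scene',cr([(129,168)],280,190,4),80),onplane('side',cr([(554,62)],110,205,4),80), 'body top',onplane('scene',cr([(126,227)],280,190,4),40),onplane('side',cr([(560,121)],110,205,4),40))
print('handle top side', onplane('side',cr([(203,190),(240,175),(304,246),(272,268)],110,205,4),133))
for n,a,b in(('green',(170,52),(701,82)),('turqA',(312,100),(643,175)),('turqB',(292,228),(482,161))):
  print(n,onplane('scene',cr([a],280,190,4),80),onplane('side',cr([b],110,205,4),80))
E
```

```text
cover scene [[660.2158101623113, 205.44399400856236], [396.29358111760325, 261.0305961223171], [414.29736939628776, 335.6889104134209], [676.5834346737802, 280.5607536631313]] [536.8 270.7]
   269.71246415114047 168.11
   76.79843934073747 76.44
   268.0169653313639 -11.87
   76.87929964008983 -102.29
cover side [[675.6517692333252, 278.2545392306068], [660.7228836299936, 205.42539792724034], [399.8676251931539, 260.5860588884005], [414.2002734343855, 334.1262492684509]] [537.6 269.6]
   74.34349634193349 -101.58
   266.62363805901094 168.06
   74.92385739362958 78.97
   267.35469443803663 -12.06
mat [[654.278474067655, -355.4732039630984], [332.0987938350837, -336.85611283149353], [343.3923052323772, -185.14655514388528], [664.8493007364658, -204.71919453425187]] [ 498.7 -270.5]
   322.71712448670024 176.69
   152.12933081247198 85.74
   322.05230657646433 -3.48
   151.12416661584868 -94.01
weight [[535.3  74.4]] [[535.3  74.5]] body top [[536.1  74.8]] [[533.9  75.7]]
handle top side [[567.7 269.3]
 [561.2 254.2]
 [508.3 268.5]
 [510.5 284.2]]
green [[462.6  45.4]] [[462.8  45.8]]
turqA [[447.9 116.4]] [[448.6 116.4]]
turqB [[519.8 151.4]] [[519.1 151.4]]
```

View pics/c4.png

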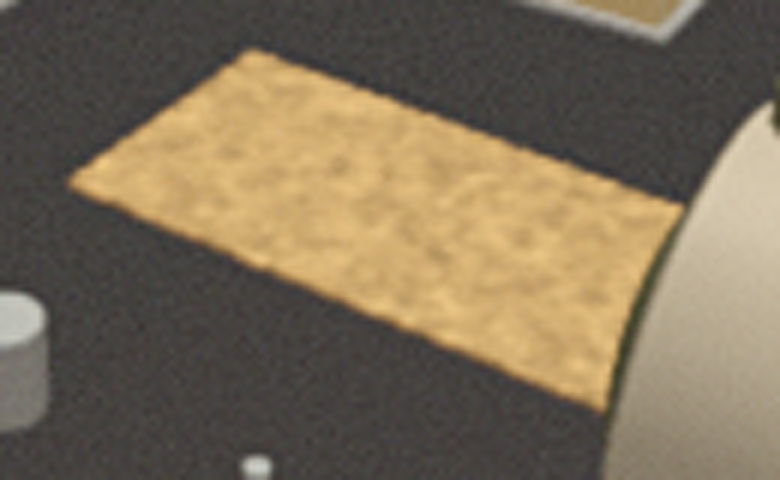

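```bash
cat >> h.py <<'E'
from station import arm
from scipy.spatial.transform import Rotation as Ro
def st(): 
    o=arm.observe(); return o,Ro.from_euler('xyz',o['ee_rot']).as_matrix()
def plan(xyz=None,jaw=None):
    np.set_printoptions(precision=4,suppress=True)
    o,R=st(); print('t',round(o['t'],2),'pos',o['tool_pos'].round(1),'F',o['contact_force'].round(1),'T',o['ft_torque'].round(2),'open',round(o['opening'],1),'q',o['q'].round(2),'toolx',R[:,0].round(3))
    y=np.degrees(np.arctan2(R[1,1],R[0,1])); print('jaw yaw',round(y,2),'z-axis yaw',round(np.degrees(np.arctan2(R[1,2],R[0,2])),1))
    if jaw is not None:
        for k in(0,180,-180):
            tw=-((jaw+k-y+180)%360-180)
            if k<=0: print('twist opt',round(np.radians(tw),4),'deg',round(tw,1))
    if xyz is not None:
        print('dp m now frame',(R.T@(np.array(xyz)-o['tool_pos']))/1000)
        if jaw is not None:
          for k in(0,180):
            a=np.radians(jaw+k); Y=np.array([np.cos(a),np.sin(a),0]); X=np.array([0,0,-1.]); Z=np.cross(X,Y)
            print('dp m after turn to',jaw+k,np.array([X,Y,Z])@(np.array(xyz)-o['tool_pos'])/1000)
E
python3 -c "
from h import *
plan((537.2,270.2,238),78)"
```

```text
t 0.15 pos [ 128.2 -508.9  238.3] F [-0.5 -0.3 -0.8] T [-0.07 -0.02  0.02] open 88.2 q [-1.55  0.31  1.5  -0.    1.33 -0.22] toolx [-0.     0.001 -1.   ]
jaw yaw -75.86 z-axis yaw -165.9
twist opt -2.6853 deg -153.9
twist opt 0.4563 deg 26.1
dp m now frame [ 0.001  -0.6556 -0.5869]
dp m after turn to 78 [0.0003 0.8471 0.238 ]
dp m after turn to 258 [ 0.0003 -0.8471 -0.238 ]
```

```bash
python3 -m handwheel '[{"dp":[0,0,0],"twist":0.114,"claw":0},{"dp":[0,0,0],"twist":0.114,"claw":0},{"dp":[0,0,0],"twist":0.114,"claw":0},{"dp":[0,0,0],"twist":0.114,"claw":0},{"dp":[0,-0.036,-0.010],"twist":0,"claw":0},{"dp":[0,-0.036,-0.010],"twist":0,"claw":0},{"dp":[0,-0.036,-0.010],"twist":0,"claw":0},{"dp":[0,-0.036,-0.010],"twist":0,"claw":0}]'; python3 -c "
from h import *
plan((537.2,270.2,238),78)"
```

```text
t: 0.95
tool_pos: [197.7, -375.1, 238.5]
ee_rot: [-1.333, 1.57, 1.599]
contact_force: [0.2, -0.5, 0.6]
opening: 88.2
t 0.95 pos [ 197.7 -375.1  238.5] F [ 0.2 -0.5  0.6] T [-0.   -0.02 -0.02] open 88.2 q [-1.36  0.09  1.78  0.    1.28  0.42] toolx [-0.  0. -1.]
jaw yaw -102.01 z-axis yaw 168.0
twist opt 3.1414 deg 180.0
twist opt -0.0002 deg -0.0
dp m now frame [ 0.0008 -0.7018 -0.1978]
dp m after turn to 78 [0.0005 0.7017 0.1979]
dp m after turn to 258 [ 0.0005 -0.7017 -0.1979]
```

```bash
python3 -m handwheel '[{"dp":[0,-0.043,-0.012],"twist":0,"claw":0},{"dp":[0,-0.043,-0.012],"twist":0,"claw":0},{"dp":[0,-0.043,-0.012],"twist":0,"claw":0},{"dp":[0,-0.043,-0.012],"twist":0,"claw":0},{"dp":[0,-0.043,-0.012],"twist":0,"claw":0},{"dp":[0,-0.043,-0.012],"twist":0,"claw":0},{"dp":[0,-0.043,-0.012],"twist":0,"claw":0},{"dp":[0,-0.043,-0.012],"twist":0,"claw":0}]'; python3 -m handwheel '[{"dp":[0,-0.043,-0.012],"twist":0,"claw":0},{"dp":[0,-0.043,-0.012],"twist":0,"claw":0},{"dp":[0,-0.043,-0.012],"twist":0,"claw":0},{"dp":[0,-0.043,-0.012],"twist":0,"claw":0},{"dp":[0,-0.043,-0.012],"twist":0,"claw":0},{"dp":[0,-0.043,-0.012],"twist":0,"claw":0},{"dp":[0,-0.043,-0.012],"twist":0,"claw":0},{"dp":[0,0,0],"twist":0,"claw":0}]'; python3 -c "
from h import *
plan((537.2,270.2,238),78)
c=arm.read_camera('wrist'); cv2.imwrite('pics/b_wrist.png',c['image'])"
```

```text
t: 1.75
tool_pos: [363.0, -58.1, 238.8]
ee_rot: [2.764, 1.57, -0.587]
contact_force: [0.4, -1.1, 0.1]
opening: 88.0
t: 2.55
tool_pos: [508.0, 220.5, 237.4]
ee_rot: [-0.189, 1.57, 2.748]
contact_force: [-0.1, -1.6, -0.1]
opening: 88.5
t 2.55 pos [508.  220.5 237.4] F [-0.1 -1.6 -0.1] T [ 0.04  0.03 -0.02] open 88.5 q [0.2  0.38 1.41 0.   1.35 1.97] toolx [-0.001  0.    -1.   ]
jaw yaw -101.77 z-axis yaw 168.2
twist opt -3.1376 deg -179.8
twist opt 0.004 deg 0.2
dp m now frame [-0.0006 -0.0546 -0.0184]
dp m after turn to 78 [-0.0006  0.0547  0.0182]
dp m after turn to 258 [-0.0006 -0.0547 -0.0182]
```

View pics/b_wrist.png

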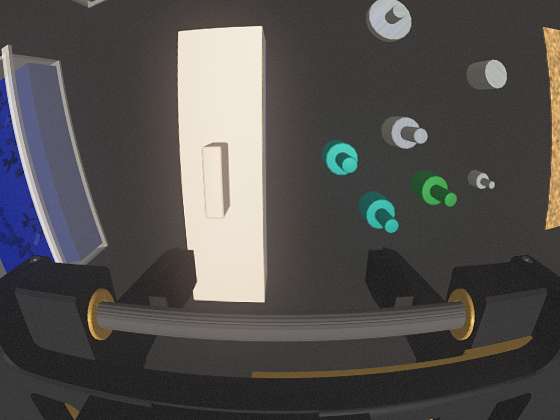

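The wrist view shows the handle at (214,182), running along the tool's z, and the tray side is clear. Next I move over the handle.

```bash
python3 -m handwheel '[{"dp":[0,-0.027,-0.009],"twist":0.004,"claw":0},{"dp":[0,-0.028,-0.009],"twist":0,"claw":0},{"dp":[0,0,0],"twist":0,"claw":0},{"dp":[0,0,0],"twist":0,"claw":0}]'
cat >> h.py <<'E'
def wrist(name):
    o,R=st(); c=arm.read_camera('wrist'); cv2.imwrite(name,c['image'])
    T=np.eye(4);T[:3,:3]=R;T[:3,3]=o['tool_pos']; T=T@c['tool_from_camera']; np.savez(name+'.npz',T=T,f=c['fx'],cx=c['cx'],cy=c['cy'])
def wplane(name,px,z):
    d=np.load(name+'.npz'); px=np.atleast_2d(np.array(px,float))-[d['cx'],d['cy']]; r=np.hypot(*px.T); th=r/d['f']
    v=np.c_[px/r[:,None]*np.sin(th)[:,None],np.cos(th)]@d['T'][:3,:3].T; o=d['T'][:3,3]
    return (o+v*((z-o[2])/v[:,2])[:,None])[:,:2]
E
python3 -c "
from h import *
plan((537.2,270.2,106),78); wrist('pics/c_wrist.png')
im=cv2.imread('pics/c_wrist.png'); cv2.imwrite('pics/c_wc.png',cv2.resize(im[50:320,180:380],None,fx=3,fy=2.2))
im=im[100:260,180:380];cv2.imwrite('pics/c_wc.png',cv2.resize(im,None,fx=4,fy=3.75)) if 0 else cv2.imwrite('pics/c_wc.png',cv2.resize(im,None,fx=3.5,fy=3.5))"
```

```text
t: 3.0
tool_pos: [536.1, 266.1, 238.5]
ee_rot: [0.831, 1.57, -2.524]
contact_force: [0.0, 0.2, -0.2]
opening: 87.9
t 3.0 pos [536.1 266.1 238.5] F [ 0.   0.2 -0.2] T [-0.01  0.04 -0.01] open 87.9 q [ 0.27  0.48  1.26 -0.    1.4   2.05] toolx [-0.001 -0.001 -1.   ]
jaw yaw -102.23 z-axis yaw 167.8
twist opt 3.1375 deg 179.8
twist opt -0.0041 deg -0.2
dp m now frame [ 0.1325 -0.0043 -0.0003]
dp m after turn to 78 [0.1325 0.0042 0.0002]
dp m after turn to 258 [ 0.1325 -0.0042 -0.0002]
```

View pics/c_wc.png

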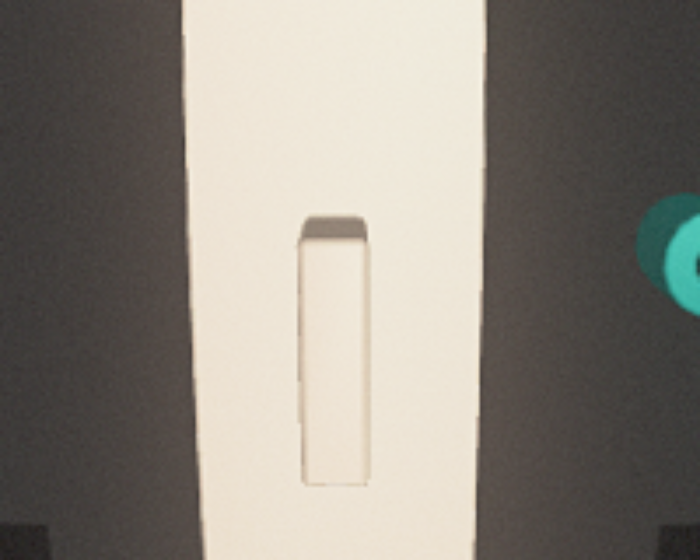

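```bash
python3 -c "
from h import *
P=wplane('pics/c_wrist.png',cr([(300,238),(366,238),(368,484),(303,484)],180,100,3.5),133);print(P,P.mean(0),np.diff(P,axis=0))
plan((537.2,270.2,106),78)"
```

```text
[[569.39756478 271.06548472]
 [566.23968347 256.59215896]
 [508.17947116 268.47841479]
 [511.45705232 283.66863902]] [538.81844293 269.95117437] [[ -3.15788132 -14.47332577]
 [-58.0602123   11.88625584]
 [  3.27758115  15.19022422]]
t 3.05 pos [536.1 265.8 238.7] F [-0.6 -0.8 -0.4] T [ 0.07  0.   -0.03] open 88.0 q [ 0.26  0.48  1.26 -0.    1.4   2.05] toolx [-0. -0. -1.]
jaw yaw -102.26 z-axis yaw 167.7
twist opt 3.137 deg 179.7
twist opt -0.0046 deg -0.3
dp m now frame [ 0.1327 -0.0046 -0.0002]
dp m after turn to 78 [0.1327 0.0045 0.0002]
dp m after turn to 258 [ 0.1327 -0.0045 -0.0002]
```

Three views agree on the cover's pose to about 1 mm, so I descend and grip.

```bash
python3 -m handwheel '[{"dp":[0.02,-0.0045,-0.001],"twist":-0.0045,"claw":0},{"dp":[0.04,0,0],"twist":0,"claw":0},{"dp":[0.035,0,0],"twist":0,"claw":0},{"dp":[0.02,0,0],"twist":0,"claw":0},{"dp":[0.012,0,0],"twist":0,"claw":0},{"dp":[0.005,0,0],"twist":0,"claw":0},{"dp":[0,0,0],"twist":0,"claw":0}]'; python3 -c "
from h import *
plan((537.5,270.2,106),78)"
```

```text
t: 3.75
tool_pos: [538.5, 270.8, 107.2]
ee_rot: [-2.73, 1.57, 0.203]
contact_force: [-0.1, -0.9, 0.9]
opening: 87.8
t 3.75 pos [538.5 270.8 107.2] F [-0.1 -0.9  0.9] T [0.03 0.   0.04] open 87.8 q [ 0.27  0.61  1.41 -0.    1.12  2.05] toolx [ 0.  0. -1.]
jaw yaw -101.98 z-axis yaw 168.0
twist opt -3.1413 deg -180.0
twist opt 0.0003 deg 0.0
dp m now frame [0.0012 0.0008 0.0009]
dp m after turn to 78 [ 0.0012 -0.0008 -0.0009]
dp m after turn to 258 [0.0012 0.0008 0.0009]
```

```bash
python3 -m handwheel '[{"dp":[0,0,0],"twist":0,"claw":0.5},{"dp":[0,0,0],"twist":0,"claw":0.7},{"dp":[0,0,0],"twist":0,"claw":0.9},{"dp":[0,0,0],"twist":0,"claw":1},{"dp":[0,0,0],"twist":0,"claw":1},{"dp":[0,0,0],"twist":0,"claw":1},{"dp":[0,0,0],"twist":0,"claw":1},{"dp":[0,0,0],"twist":0,"claw":1}]' 30; python3 -c "
from h import *
plan()"
```

```text
t: 4.55
tool_pos: [538.4, 271.2, 106.7]
ee_rot: [0.328, 1.571, -3.023]
contact_force: [0.3, -0.4, -0.1]
opening: 26.1
t 4.55 pos [538.4 271.2 106.7] F [ 0.3 -0.4 -0.1] T [0.12 0.01 0.05] open 26.1 q [0.27 0.61 1.41 0.   1.12 2.05] toolx [-0. -0. -1.]
jaw yaw -101.96 z-axis yaw 168.0
```

```bash
python3 -m handwheel '[{"dp":[0,0,0],"twist":0,"claw":1},{"dp":[0,0,0],"twist":0,"claw":1},{"dp":[0,0,0],"twist":0,"claw":1},{"dp":[0,0,0],"twist":0,"claw":1}]' 30; python3 -m handwheel '[{"dp":[-0.005,0,0],"twist":0,"claw":1},{"dp":[-0.01,0,0],"twist":0,"claw":1},{"dp":[-0.01,0,0],"twist":0,"claw":1},{"dp":[0,0,0],"twist":0,"claw":1}]'; python3 -c "
from h import *
plan()"
```

```text
t: 4.95
tool_pos: [538.3, 271.1, 106.6]
ee_rot: [0.668, 1.57, -2.682]
contact_force: [-0.2, -1.1, -1.6]
opening: 15.6
t: 5.35
tool_pos: [539.2, 271.5, 133.8]
ee_rot: [-2.647, 1.567, 0.286]
contact_force: [-0.7, 0.1, -1.9]
opening: 15.6
t 5.35 pos [539.2 271.5 133.8] F [-0.7  0.1 -1.9] T [ 0.04  0.   -0.05] open 15.6 q [0.27 0.58 1.39 0.   1.18 2.05] toolx [ 0.003  0.001 -1.   ]
jaw yaw -101.95 z-axis yaw 168.0
```

```bash
python3 -m handwheel '[{"dp":[-0.02,0,0],"twist":0,"claw":1},{"dp":[-0.025,0,0],"twist":0,"claw":1},{"dp":[-0.025,0,0],"twist":0,"claw":1},{"dp":[-0.02,0,0],"twist":0,"claw":1},{"dp":[-0.01,0,0],"twist":0,"claw":1},{"dp":[0,0,0],"twist":0,"claw":1}]'; python3 -c "
from h import *
plan((498.7,-270.5,235),-93.5)
for n in('scene','side'): cv2.imwrite(f'pics/d_{n}.png',arm.read_camera(n)['image'])"
```

```text
t: 5.95
tool_pos: [538.7, 271.3, 232.7]
ee_rot: [-2.635, 1.569, 0.298]
contact_force: [0.3, 0.2, -1.8]
opening: 15.7
t 5.95 pos [538.7 271.3 232.7] F [ 0.3  0.2 -1.8] T [ 0.03 -0.01  0.01] open 15.7 q [0.27 0.49 1.26 0.   1.39 2.05] toolx [ 0.002  0.001 -1.   ]
jaw yaw -101.96 z-axis yaw 168.0
twist opt -0.1476 deg -8.5
twist opt 2.994 deg 171.5
dp m now frame [-0.0027  0.5383 -0.0731]
dp m after turn to -93.5 [-0.0023  0.5432  0.0068]
dp m after turn to 86.5 [-0.0023 -0.5432 -0.0068]
```

View pics/d_scene.png

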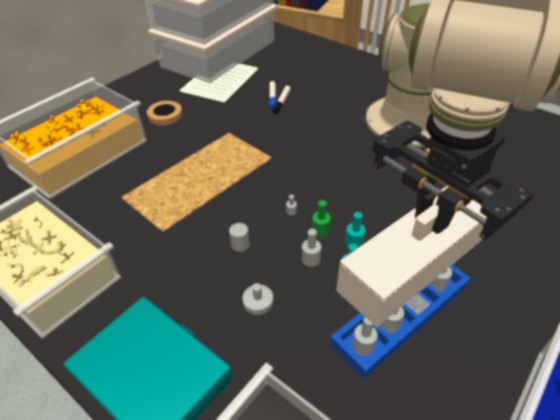

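View pics/d_side.png

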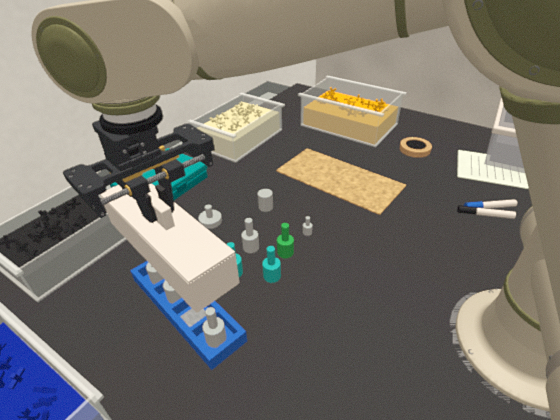

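The cover is off and the empty pocket is the third from the far end. Now I carry the cover to the mat.

```bash
python3 -m handwheel '[{"dp":[0,0,0],"twist":-0.05,"claw":1},{"dp":[0,0,0],"twist":-0.05,"claw":1},{"dp":[0,0,0],"twist":-0.048,"claw":1},{"dp":[0,0.02,0],"twist":0,"claw":1},{"dp":[0,0.035,0],"twist":0,"claw":1},{"dp":[0,0.04,0],"twist":0,"claw":1},{"dp":[0,0.04,0],"twist":0,"claw":1},{"dp":[0,0.04,0],"twist":0,"claw":1}]'; python3 -m handwheel '[{"dp":[0,0.04,0],"twist":0,"claw":1},{"dp":[0,0.04,0.001],"twist":0,"claw":1},{"dp":[0,0.04,0.001],"twist":0,"claw":1},{"dp":[0,0.04,0.001],"twist":0,"claw":1},{"dp":[0,0.04,0.001],"twist":0,"claw":1},{"dp":[0,0.04,0.001],"twist":0,"claw":1},{"dp":[0,0.04,0.001],"twist":0,"claw":1},{"dp":[0,0.03,0.001],"twist":0,"claw":1}]';python3 -m handwheel '[{"dp":[0,0.03,0],"twist":0,"claw":1},{"dp":[0,0.018,0],"twist":0,"claw":1},{"dp":[0,0.01,0],"twist":0,"claw":1},{"dp":[0,0,0],"twist":0,"claw":1},{"dp":[0,0,0],"twist":0,"claw":1}]'; python3 -c "
from h import *
plan((499.7,-270.0,233),-93.5)"
```

```text
t: 6.85
tool_pos: [527.0, 95.1, 230.4]
ee_rot: [0.029, 1.569, 3.11]
contact_force: [0.4, -0.3, -2.9]
opening: 15.9
t: 7.65
tool_pos: [501.1, -214.5, 230.3]
ee_rot: [-0.454, 1.569, 2.626]
contact_force: [-0.6, 0.6, -3.0]
opening: 15.5
t: 8.15
tool_pos: [498.6, -269.4, 231.5]
ee_rot: [-1.11, 1.57, 1.972]
contact_force: [-0.8, 0.7, -2.9]
opening: 15.7
t 8.15 pos [ 498.6 -269.4  231.5] F [-0.8  0.7 -2.9] T [0.02 0.01 0.06] open 15.7 q [-0.7   0.41  1.38  0.    1.35  0.93] toolx [-0.     0.001 -1.   ]
jaw yaw -93.44 z-axis yaw 176.6
twist opt 0.0011 deg 0.1
twist opt -3.1405 deg -179.9
dp m now frame [-0.0015  0.0005 -0.0011]
dp m after turn to -93.5 [-0.0015  0.0005 -0.0011]
dp m after turn to 86.5 [-0.0015 -0.0005  0.0011]
```

```bash
python3 -m handwheel '[{"dp":[0.02,0,-0.001],"twist":0,"claw":1},{"dp":[0.035,0,0],"twist":0,"claw":1},{"dp":[0.035,0,0],"twist":0,"claw":1},{"dp":[0.03,0,0],"twist":0,"claw":1},{"dp":[0.015,0,0],"twist":0,"claw":1},{"dp":[0.008,0,0],"twist":0,"claw":1},{"dp":[0.002,0,0],"twist":0,"claw":1},{"dp":[0,0,0],"twist":0,"claw":1}]'; python3 -c "
from h import *
plan((499.7,-270.0,80),-93.5)
for n in('scene','side'): cv2.imwrite(f'pics/e_{n}.png',arm.read_camera(n)['image'])"
```

```text
t: 8.95
tool_pos: [499.9, -270.2, 87.4]
ee_rot: [2.527, 1.57, -0.675]
contact_force: [-0.2, -0.6, -2.4]
opening: 15.7
t 8.95 pos [ 499.9 -270.2   87.4] F [-0.2 -0.6 -2.4] T [0.04 0.   0.03] open 15.7 q [-0.7   0.56  1.54  0.    1.03  0.93] toolx [ 0.001 -0.001 -1.   ]
jaw yaw -93.44 z-axis yaw 176.6
twist opt 0.001 deg 0.1
twist opt -3.1406 deg -179.9
dp m now frame [ 0.0074 -0.0002  0.0002]
dp m after turn to -93.5 [ 0.0074 -0.0002  0.0002]
dp m after turn to 86.5 [ 0.0074  0.0002 -0.0002]
```

View pics/e_scene.png

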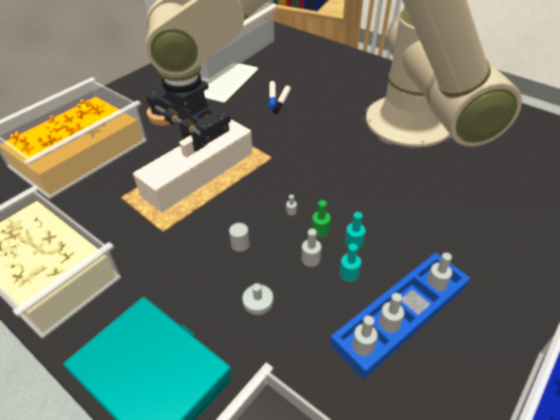

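The cover hangs a few mm above the mat, centred on it around (195,165). The empty pocket is at about (416,302). I lower the cover gently.

```bash
python3 -m handwheel '[{"dp":[0.003,0,0],"twist":0,"claw":1},{"dp":[0.002,0,0],"twist":0,"claw":1},{"dp":[0.001,0,0],"twist":0,"claw":1},{"dp":[0.001,0,0],"twist":0,"claw":1},{"dp":[0,0,0],"twist":0,"claw":1}]'; python3 -m handwheel '[{"dp":[0.0005,0,0],"twist":0,"claw":1},{"dp":[0,0,0],"twist":0,"claw":1}]'
```

```text
t: 9.55
tool_pos: [499.4, -270.5, 79.7]
ee_rot: [-0.772, 1.571, 2.309]
contact_force: [0.4, 0.1, -2.7]
opening: 15.8
t: 9.75
tool_pos: [499.5, -270.6, 79.5]
ee_rot: [2.188, 1.57, -1.014]
contact_force: [-1.7, -0.8, 0.8]
opening: 15.3
```

The vertical force changed from −2.7 to +0.8 N, so the cover is on the mat. I release it.

```bash
python3 -m handwheel '[{"dp":[0,0,0],"twist":0,"claw":0.75},{"dp":[0,0,0],"twist":0,"claw":0.7},{"dp":[0,0,0],"twist":0,"claw":0.5},{"dp":[0,0,0],"twist":0,"claw":0.3},{"dp":[0,0,0],"twist":0,"claw":0.3},{"dp":[0,0,0],"twist":0,"claw":0.3}]'; python3 -m handwheel '[{"dp":[-0.01,0,0],"twist":0,"claw":0.3},{"dp":[-0.025,0,0],"twist":0,"claw":0.3},{"dp":[-0.04,0,0],"twist":0,"claw":0.3},{"dp":[-0.045,0,0],"twist":0,"claw":0.3},{"dp":[-0.02,0,0],"twist":0,"claw":0.3},{"dp":[0,0,0],"twist":0,"claw":0.3}]';  python3 - <<'E'
from h import *
plan((535.2,74.7,220))
for n in('scene','side'): cv2.imwrite(f'pics/f_{n}.png',arm.read_camera(n)['image'])
a=cv2.imread('pics/f_scene.png');b=cv2.imread('pics/f_side.png')
def crop(im,x,y,w,h,s,n): cv2.imwrite(n,cv2.resize(im[y:y+h,x:x+w],None,fx=s,fy=s,interpolation=cv2.INTER_CUBIC))
crop(a,110,100,180,130,4,'pics/f1.png');crop(a,325,245,150,130,5,'pics/f2.png');crop(b,120,250,130,115,5,'pics/f3.png')
E
```

```text
t: 10.35
tool_pos: [499.5, -270.4, 79.3]
ee_rot: [2.791, 1.571, -0.411]
contact_force: [0.7, -0.6, 0.6]
opening: 56.5
t: 10.95
tool_pos: [500.3, -271.1, 223.0]
ee_rot: [2.5, 1.564, -0.702]
contact_force: [0.2, -0.1, 0.3]
opening: 61.6
t 10.95 pos [ 500.3 -271.1  223. ] F [ 0.2 -0.1  0.3] T [-0.07  0.05 -0.  ] open 61.6 q [-0.7   0.42  1.39  0.    1.33  0.93] toolx [ 0.005 -0.004 -1.   ]
jaw yaw -93.47 z-axis yaw 176.5
dp m now frame [ 0.0017 -0.3473 -0.0139]
```

View pics/f1.png

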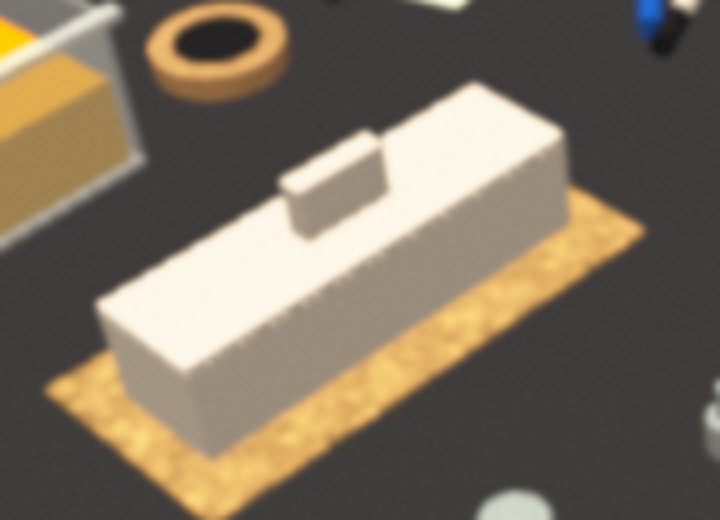

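View pics/f2.png

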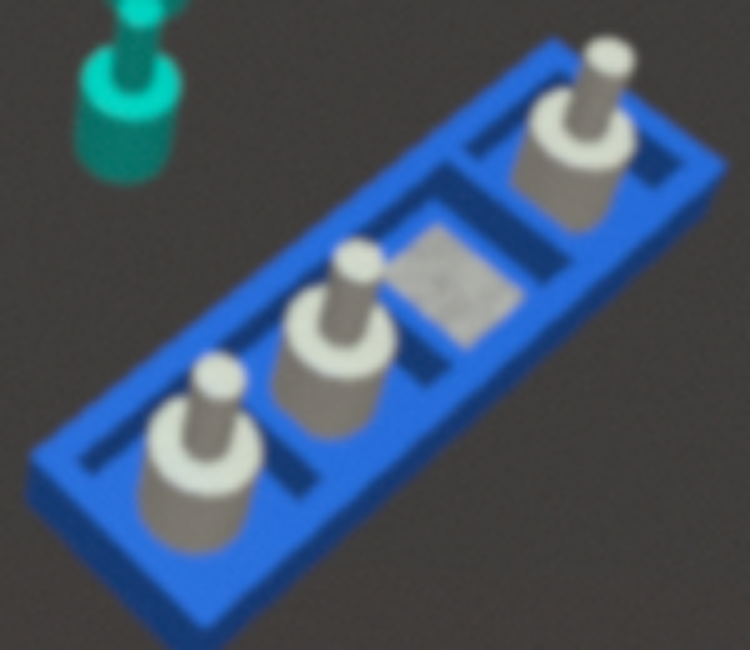

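View pics/f3.png

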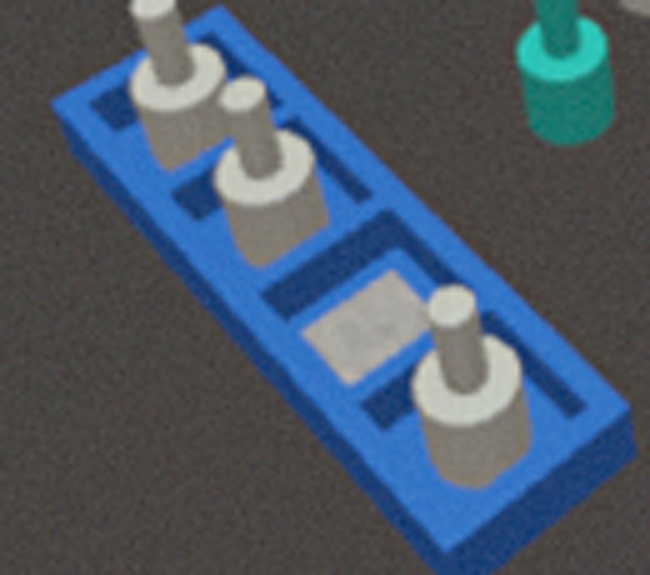

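Run:
```python
from h import *
np.set_printoptions(precision=1,suppress=True)
A=onplane('scene',cr([(28,458),(555,38),(728,163),(207,628)],325,245,5),30)
B=onplane('side',cr([(52,103),(220,5),(632,405),(450,552)],120,250,5),30)
for P in(A,B):
    print(P.tolist(),P.mean(0),[(round(np.hypot(*(P[(i+1)%4]-P[i])),1),round(np.degrees(np.arctan2(*(P[(i+1)%4]-P[i])[::-1])),1)) for i in range(4)])
print('patch',onplane('scene',cr([(453,286)],325,245,5),6),onplane('side',cr([(367,327)],120,250,5),6))
print('weights',onplane('scene',cr([(609,57),(358,260),(218,377)],325,245,5),86),onplane('side',cr([(452,304),(243,95)],120,250,5),86))
C=onplane('scene',cr([(97,303),(476,82),(563,133),(187,372)],110,100,4),70); print('cover',C.tolist(),C.mean(0))
```

```text
[[661.8822572053848, 205.6762808092164], [396.8429024285249, 261.63876446781904], [412.0039950018198, 335.42919241984174], [675.286412398322, 280.7586818144702]] [536.5 270.9] [(np.float64(270.9), np.float64(168.1)), (np.float64(75.3), np.float64(78.4)), (np.float64(268.9), np.float64(-11.7)), (np.float64(76.3), np.float64(-100.1))]
[[676.7091407218877, 279.40863359646244], [662.1260532581044, 204.55583320743733], [399.44958861756334, 259.33887686073365], [414.4057915506962, 333.6465289282934]] [538.2 269.2] [(np.float64(76.3), np.float64(-101.0)), (np.float64(268.3), np.float64(168.2)), (np.float64(75.8), np.float64(78.6)), (np.float64(267.9), np.float64(-11.7))]
patch [[501.9 278.7]] [[512.5 276.2]]
weights [[443.7 290.3]
 [568.9 263.4]
 [632.2 250.7]] [[444.3 289. ]
 [568.3 263.6]]
cover [[629.4570973886083, -316.2760230508047], [360.86570785062656, -300.4266798660076], [367.49254831207963, -224.81345895212291], [635.1484704552679, -238.05036753250693]] [ 498.2 -269.9]
```

The cover sits at (498,−270) on a mat centred at (499,−270.5). The empty pocket is at (506.2,276.6), taken from its neighbours' midpoint. Next I move over the weight.

```bash
python3 -m handwheel '[{"dp":[0,-0.03,-0.001],"twist":0,"claw":0.5},{"dp":[0,-0.04,-0.0015],"twist":0,"claw":0.5},{"dp":[0,-0.045,-0.002],"twist":0,"claw":0.5},{"dp":[0,-0.045,-0.002],"twist":0,"claw":0.5},{"dp":[0,-0.045,-0.002],"twist":0,"claw":0.5},{"dp":[0,-0.045,-0.002],"twist":0,"claw":0.5},{"dp":[0,-0.045,-0.002],"twist":0,"claw":0.5},{"dp":[0,-0.035,-0.001],"twist":0,"claw":0.5}]';python3 -m handwheel '[{"dp":[0,-0.018,-0.0005],"twist":0,"claw":0.5},{"dp":[0,0,0],"twist":0.074,"claw":0.5},{"dp":[0,0,0],"twist":0.0745,"claw":0.5},{"dp":[0,0,0],"twist":0,"claw":0.5},{"dp":[0,0,0],"twist":0,"claw":0.5}]';python3 - <<'E'
from h import *
plan((535.2,74.7,46),-102); wrist('pics/g_wrist.png')
E
```

```text
t: 11.85
tool_pos: [532.1, 60.6, 217.5]
ee_rot: [-0.106, 1.568, 2.975]
contact_force: [0.9, -0.5, 0.3]
opening: 44.0
t: 12.35
tool_pos: [534.1, 76.0, 218.1]
ee_rot: [0.128, 1.569, 3.063]
contact_force: [0.9, -0.1, -0.5]
opening: 44.1
t 12.35 pos [534.1  76.  218.1] F [ 0.9 -0.1 -0.5] T [-0.02 -0.07 -0.05] open 44.1 q [-0.08  0.36  1.48  0.    1.3   1.7 ] toolx [-0.002  0.    -1.   ]
jaw yaw -101.88 z-axis yaw 168.1
twist opt 0.0021 deg 0.1
twist opt -3.1395 deg -179.9
dp m now frame [ 0.1721  0.001  -0.0017]
dp m after turn to -102 [ 0.1721  0.0011 -0.0013]
dp m after turn to 78 [ 0.1721 -0.0011  0.0013]
```

View pics/g_wrist.png

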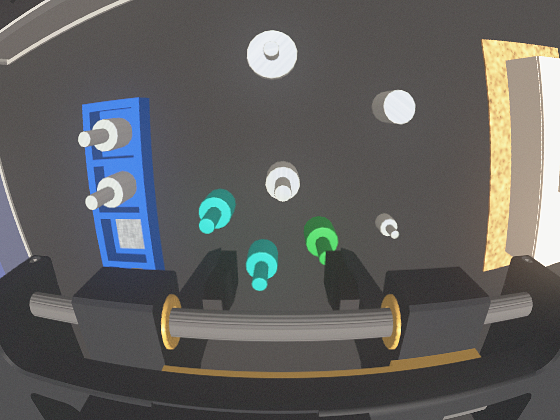

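```bash
python3 -c "
from h import *
print(wplane('pics/g_wrist.png',[(283,193.5)],80))"
python3 -m handwheel '[{"dp":[0.02,0.0005,-0.001],"twist":0.002,"claw":0.5},{"dp":[0.04,0,0],"twist":0,"claw":0.5},{"dp":[0.04,0,0],"twist":0,"claw":0.5},{"dp":[0.03,0,0],"twist":0,"claw":0.5},{"dp":[0.015,0,0],"twist":0,"claw":0.5},{"dp":[0,0,0],"twist":0,"claw":0.5}]';python3 - <<'E'
from h import *
plan((535.2,74.7,47),-102)
for n in('scene','side'): cv2.imwrite(f'pics/h_{n}.png',cv2.resize(arm.read_camera(n)['image'][170:300,180:380],None,fx=4,fy=4))
E
```

```text
[[535.62171899  73.44372119]]
t: 13.0
tool_pos: [534.1, 75.3, 72.0]
ee_rot: [0.134, 1.566, 3.065]
contact_force: [0.2, 0.2, 1.0]
opening: 43.8
t 13.0 pos [534.1  75.3  72. ] F [0.2 0.2 1. ] T [0.   0.01 0.  ] open 43.8 q [-0.08  0.54  1.64 -0.    0.97  1.7 ] toolx [-0.005  0.    -1.   ]
jaw yaw -102.06 z-axis yaw 167.9
twist opt -0.001 deg -0.1
twist opt 3.1406 deg 179.9
dp m now frame [ 0.025   0.0003 -0.0014]
dp m after turn to -102 [ 0.025   0.0003 -0.0012]
dp m after turn to 78 [ 0.025  -0.0003  0.0012]
```

View pics/h_scene.png

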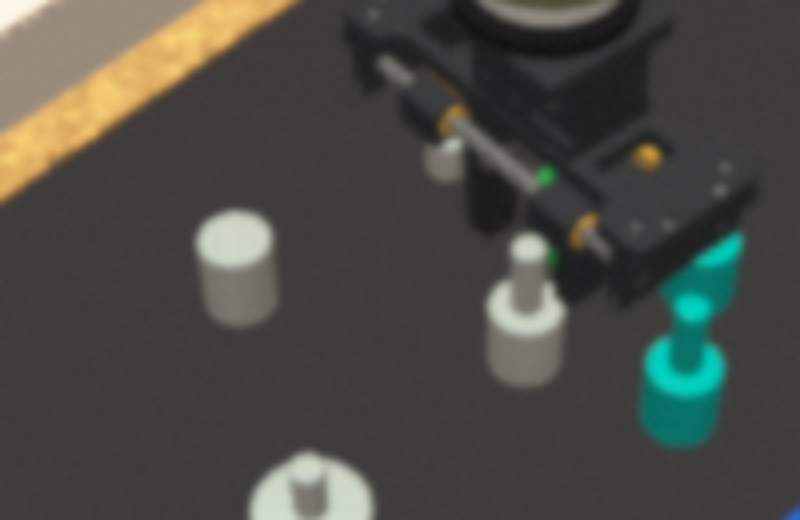

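View pics/h_side.png

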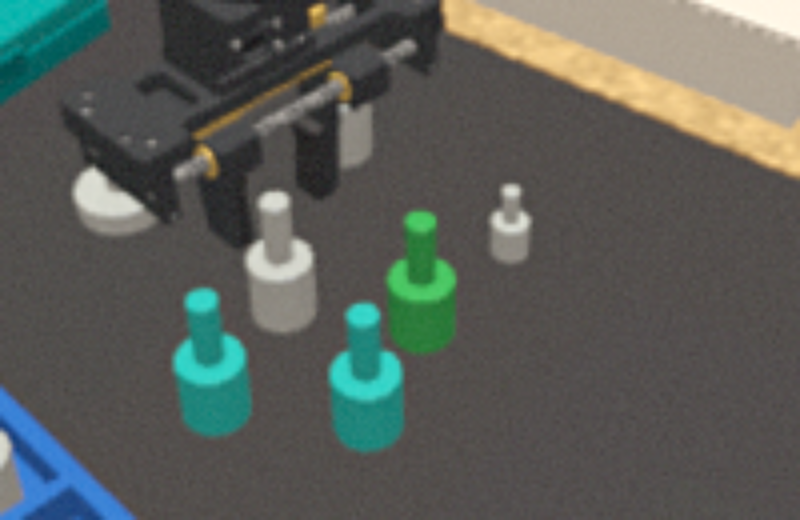

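The post, with its top at (528,245) in the scene crop, sits between the fingers. I descend the last bit and grip it.

```bash
python3 -m handwheel '[{"dp":[0.012,0,-0.001],"twist":0,"claw":0.5},{"dp":[0.009,0,0],"twist":0,"claw":0.5},{"dp":[0.003,0,0],"twist":0,"claw":0.5},{"dp":[0,0,0],"twist":0,"claw":0.5},{"dp":[0,0,0],"twist":0,"claw":0.7},{"dp":[0,0,0],"twist":0,"claw":0.85},{"dp":[0,0,0],"twist":0,"claw":1},{"dp":[0,0,0],"twist":0,"claw":1}]' 35; python3 -m handwheel '[{"dp":[0,0,0],"twist":0,"claw":1},{"dp":[0,0,0],"twist":0,"claw":1},{"dp":[0,0,0],"twist":0,"claw":1},{"dp":[0,0,0],"twist":0,"claw":1},{"dp":[0,0,0],"twist":0,"claw":1}]';  python3 -m handwheel '[{"dp":[-0.005,0,0],"twist":0,"claw":1},{"dp":[-0.01,0,0],"twist":0,"claw":1},{"dp":[0,0,0],"twist":0,"claw":1}]'
```

```text
t: 13.9
tool_pos: [536.5, 75.0, 50.4]
ee_rot: [2.747, 1.57, -0.606]
contact_force: [1.3, -0.4, -2.0]
opening: 15.3
t: 14.4
tool_pos: [536.5, 75.0, 50.4]
ee_rot: [2.831, 1.57, -0.522]
contact_force: [-0.2, -2.9, 2.7]
opening: 14.9
t: 14.7
tool_pos: [537.0, 75.3, 66.5]
ee_rot: [-2.868, 1.569, 0.062]
contact_force: [1.0, 0.6, -3.2]
opening: 15.0
```

```bash
python3 -m handwheel '[{"dp":[-0.015,0,0],"twist":0,"claw":1},{"dp":[-0.025,0,0],"twist":0,"claw":1},{"dp":[-0.03,0,0],"twist":0,"claw":1},{"dp":[-0.03,0,0],"twist":0,"claw":1},{"dp":[-0.02,0,0],"twist":0,"claw":1},{"dp":[0,0,0],"twist":0,"claw":1}]';python3 - <<'E'
from h import *
plan((506.2,276.6,190),-102)
for n in('scene','side'): cv2.imwrite(f'pics/i_{n}.png',cv2.resize(arm.read_camera(n)['image'][100:300,180:380],None,fx=3,fy=3))
E
```

```text
t: 15.3
tool_pos: [537.4, 75.3, 187.7]
ee_rot: [-2.97, 1.566, -0.04]
contact_force: [-0.0, 0.5, -3.6]
opening: 14.7
t 15.3 pos [537.4  75.3 187.7] F [-0.   0.5 -3.6] T [ 0.01 -0.01 -0.08] open 14.7 q [-0.08  0.39  1.52  0.    1.22  1.7 ] toolx [ 0.005 -0.    -1.   ]
jaw yaw -102.09 z-axis yaw 167.9
twist opt -0.0016 deg -0.1
twist opt 3.14 deg 179.9
dp m now frame [-0.0025 -0.1903  0.0727]
dp m after turn to -102 [-0.0023 -0.1905  0.0724]
dp m after turn to 78 [-0.0023  0.1905 -0.0724]
```

View pics/i_scene.png

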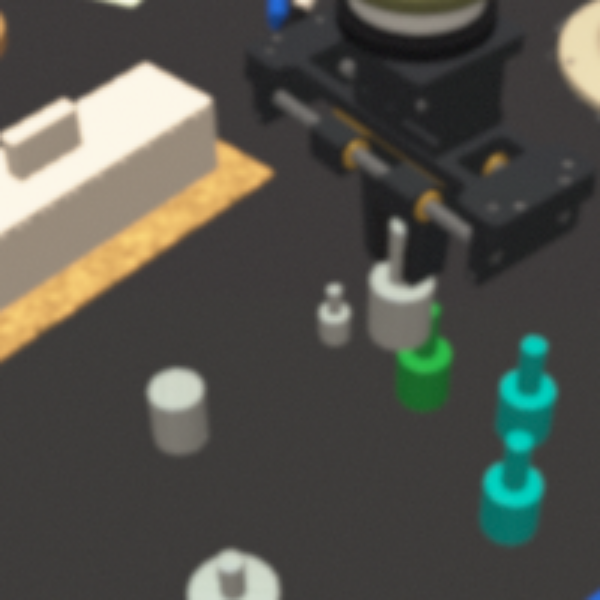

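View pics/i_side.png

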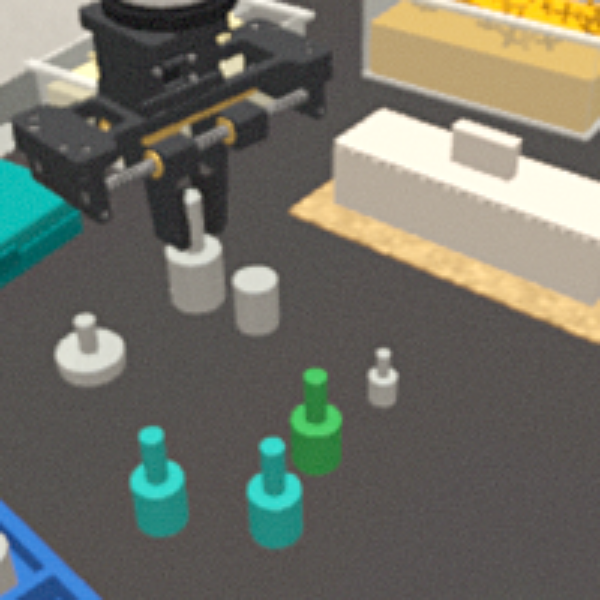

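The weight hangs upright in the grip. I move it over the pocket.

```bash
python3 -m handwheel '[{"dp":[0,-0.018,0.007],"twist":0,"claw":1},{"dp":[0,-0.03,0.0115],"twist":0,"claw":1},{"dp":[0,-0.035,0.013],"twist":0,"claw":1},{"dp":[0,-0.035,0.013],"twist":0,"claw":1},{"dp":[0,-0.035,0.013],"twist":0,"claw":1},{"dp":[0,-0.025,0.009],"twist":0,"claw":1},{"dp":[0,-0.013,0.005],"twist":0,"claw":1},{"dp":[0,0,0],"twist":0,"claw":1}]';python3 -m handwheel '[{"dp":[0,0,0],"twist":0,"claw":1},{"dp":[0,0,0],"twist":0,"claw":1}]'
python3 - <<'E'
from h import *
plan((507.0,276.9,90),-102)
E
```

```text
t: 16.2
tool_pos: [505.8, 277.7, 183.8]
ee_rot: [0.483, 1.569, -2.868]
contact_force: [0.2, -0.7, -3.1]
opening: 14.8
t: 16.4
tool_pos: [506.8, 275.6, 184.9]
ee_rot: [0.939, 1.57, -2.416]
contact_force: [0.0, -0.1, -3.3]
opening: 14.7
t 16.4 pos [506.8 275.6 184.9] F [ 0.  -0.1 -3.3] T [ 0.01 -0.01 -0.06] open 14.7 q [ 0.3   0.47  1.41 -0.    1.26  2.08] toolx [-0. -0. -1.]
jaw yaw -102.19 z-axis yaw 167.8
twist opt -0.0032 deg -0.2
twist opt 3.1384 deg 179.8
dp m now frame [ 0.0949 -0.0013  0.0001]
dp m after turn to -102 [ 0.0949 -0.0013  0.0001]
dp m after turn to 78 [ 0.0949  0.0013 -0.0001]
```

```bash
python3 -m handwheel '[{"dp":[0.015,-0.0013,0],"twist":0,"claw":1},{"dp":[0.025,0,0],"twist":0,"claw":1},{"dp":[0.025,0,0],"twist":0,"claw":1},{"dp":[0.02,0,0],"twist":0,"claw":1},{"dp":[0.009,0,0],"twist":0,"claw":1},{"dp":[0,0,0],"twist":0,"claw":1}]'
python3 - <<'E'
from h import *
plan((507.0,276.9,57),-102)
a=arm.read_camera('scene')['image'];b=arm.read_camera('side')['image']
cv2.imwrite('pics/j1.png',cv2.resize(a[205:375,325:485],None,fx=3.5,fy=3.5));cv2.imwrite('pics/j2.png',cv2.resize(b[210:370,110:260],None,fx=3.5,fy=3.5))
E
```

```text
t: 17.0
tool_pos: [506.6, 277.3, 90.5]
ee_rot: [0.553, 1.569, -2.801]
contact_force: [0.5, -0.1, -2.4]
opening: 15.0
t 17.0 pos [506.6 277.3  90.5] F [ 0.5 -0.1 -2.4] T [-0.02  0.05 -0.06] open 15.0 q [ 0.3   0.58  1.51 -0.    1.06  2.08] toolx [-0.002 -0.001 -1.   ]
jaw yaw -102.16 z-axis yaw 167.8
twist opt -0.0028 deg -0.2
twist opt 3.1388 deg 179.8
dp m now frame [ 0.0335  0.0003 -0.0005]
dp m after turn to -102 [ 0.0335  0.0004 -0.0004]
dp m after turn to 78 [ 0.0335 -0.0004  0.0004]
```

View pics/j1.png

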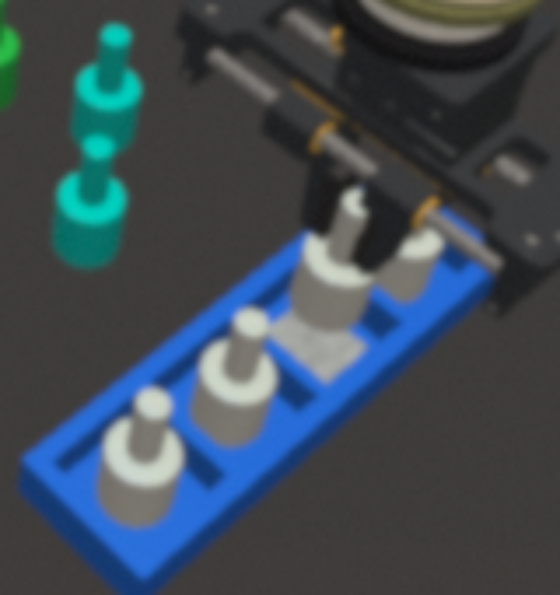

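View pics/j2.png

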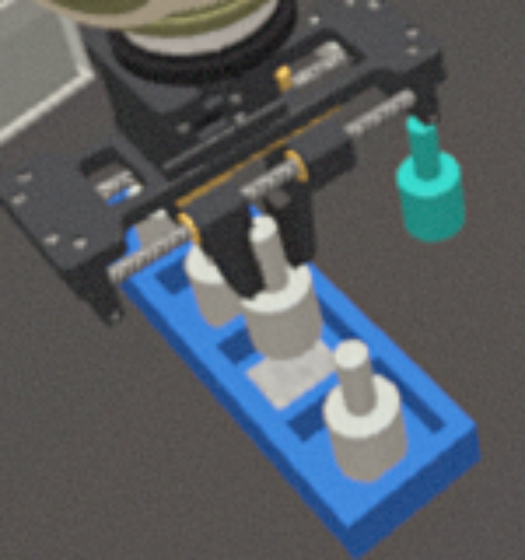

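The weight is upright and over the grey patch in the empty pocket. I lower it slowly until it touches.

```bash
python3 -m handwheel '[{"dp":[0.01,0,0],"twist":0,"claw":1},{"dp":[0.01,0,0],"twist":0,"claw":1},{"dp":[0.006,0,0],"twist":0,"claw":1},{"dp":[0.003,0,0],"twist":0,"claw":1},{"dp":[0.002,0,0],"twist":0,"claw":1},{"dp":[0,0,0],"twist":0,"claw":1}]'; python3 -m handwheel '[{"dp":[0.001,0,0],"twist":0,"claw":1},{"dp":[0,0,0],"twist":0,"claw":1}]'; python3 -m handwheel '[{"dp":[0.001,0,0],"twist":0,"claw":1},{"dp":[0,0,0],"twist":0,"claw":1}]'
```

```text
t: 17.7
tool_pos: [506.8, 278.2, 60.1]
ee_rot: [0.492, 1.571, -2.861]
contact_force: [0.3, -0.4, -2.6]
opening: 14.6
t: 17.9
tool_pos: [506.9, 278.2, 59.4]
ee_rot: [-2.537, 1.57, 0.393]
contact_force: [-0.1, -0.2, -3.2]
opening: 15.0
t: 18.1
tool_pos: [506.7, 278.2, 58.2]
ee_rot: [1.352, 1.571, -2.0]
contact_force: [0.1, -0.6, -4.0]
opening: 15.0
```

```bash
python3 -m handwheel '[{"dp":[0.001,0.001,0],"twist":0,"claw":1},{"dp":[0,0,0],"twist":0,"claw":1}]'; python3 -m handwheel '[{"dp":[0.0007,0,0],"twist":0,"claw":1},{"dp":[0,0,0],"twist":0,"claw":1}]'
```

```text
t: 18.3
tool_pos: [506.5, 277.1, 57.1]
ee_rot: [0.551, 1.571, -2.802]
contact_force: [0.0, 0.1, -4.1]
opening: 14.9
t: 18.5
tool_pos: [506.6, 277.2, 56.5]
ee_rot: [-0.515, 1.571, 2.415]
contact_force: [0.1, 0.3, -3.5]
opening: 14.7
```

```bash
python3 -m handwheel '[{"dp":[0.0005,0,0],"twist":0,"claw":1},{"dp":[0,0,0],"twist":0,"claw":1}]'; python3 -m handwheel '[{"dp":[0,0,0],"twist":0,"claw":1}]'
```

```text
t: 18.7
tool_pos: [506.8, 277.2, 56.4]
ee_rot: [-2.921, 1.57, 0.01]
contact_force: [-0.6, -0.5, 1.2]
opening: 15.0
t: 18.8
tool_pos: [506.8, 277.2, 56.4]
ee_rot: [-2.799, 1.57, 0.132]
contact_force: [-1.8, -1.3, 0.7]
opening: 15.4
```

It touched at TCP z = 56.4, the height I expected. I open the fingers gradually and retreat.

```bash
python3 -m handwheel '[{"dp":[0,0,0],"twist":0,"claw":0.8},{"dp":[0,0,0],"twist":0,"claw":0.7},{"dp":[0,0,0],"twist":0,"claw":0.6},{"dp":[0,0,0],"twist":0,"claw":0.5},{"dp":[0,0,0],"twist":0,"claw":0.5},{"dp":[0,0,0],"twist":0,"claw":0.5}]'; python3 -m handwheel '[{"dp":[-0.01,0,0],"twist":0,"claw":0.5},{"dp":[-0.025,0,0],"twist":0,"claw":0.5},{"dp":[-0.04,0,0],"twist":0,"claw":0.5},{"dp":[-0.045,0,0],"twist":0,"claw":0.5},{"dp":[-0.04,0,0],"twist":0,"claw":0.5},{"dp":[-0.02,0,0],"twist":0,"claw":0.5},{"dp":[0,0,0],"twist":0,"claw":0.5}]'; python3 -m handwheel '[{"dp":[0,0.02,0],"twist":0,"claw":0.5},{"dp":[0,0.04,0],"twist":0,"claw":0.5},{"dp":[0,0.04,0],"twist":0,"claw":0.5},{"dp":[0,0.04,0],"twist":0,"claw":0.5},{"dp":[0,0.02,0],"twist":0,"claw":0.5},{"dp":[0,0,0],"twist":0,"claw":0.5}]'
python3 - <<'E'
from h import *
plan()
a=arm.read_camera('scene')['image'];b=arm.read_camera('side')['image']
cv2.imwrite('pics/k.png',a); cv2.imwrite('pics/k1.png',cv2.resize(a[245:375,325:475],None,fx=4,fy=4));cv2.imwrite('pics/k2.png',cv2.resize(b[210:370,110:260],None,fx=3.5,fy=3.5))
E
```

```text
t: 19.4
tool_pos: [506.6, 277.2, 56.0]
ee_rot: [-1.559, 1.571, 1.372]
contact_force: [0.2, 0.7, 0.3]
opening: 43.9
t: 20.1
tool_pos: [507.4, 277.5, 239.8]
ee_rot: [-2.63, 1.564, 0.3]
contact_force: [-0.6, 0.4, 0.1]
opening: 44.2
t: 20.7
tool_pos: [472.4, 119.0, 235.3]
ee_rot: [0.398, 1.569, -2.958]
contact_force: [-0.1, 0.3, 1.1]
opening: 44.1
t 20.7 pos [472.4 119.  235.3] F [-0.1  0.3  1.1] T [0.07 0.02 0.01] open 44.1 q [ 0.01  0.23  1.61 -0.    1.3   1.79] toolx [-0.002 -0.    -1.   ]
jaw yaw -102.27 z-axis yaw 167.7
```

View pics/k.png

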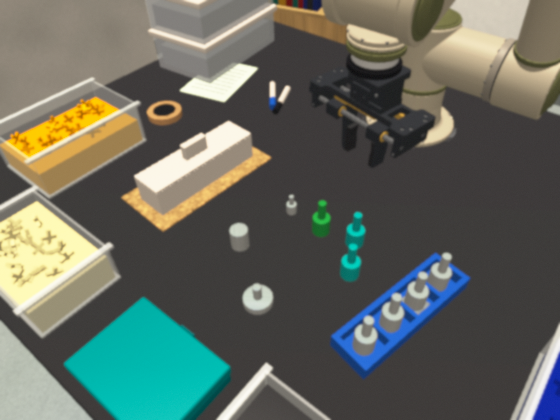

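View pics/k1.png

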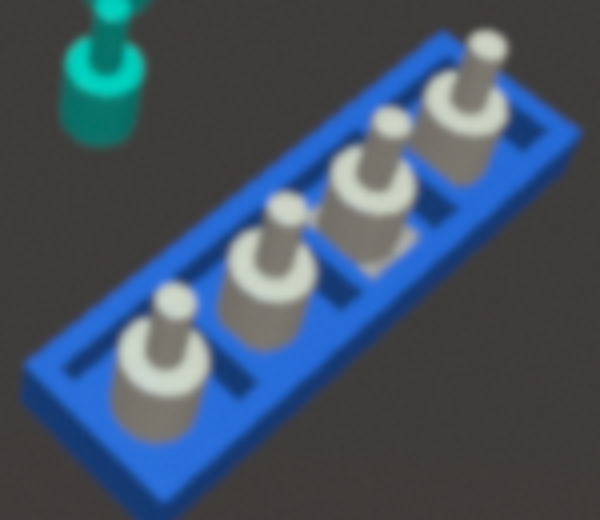

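View pics/k2.png

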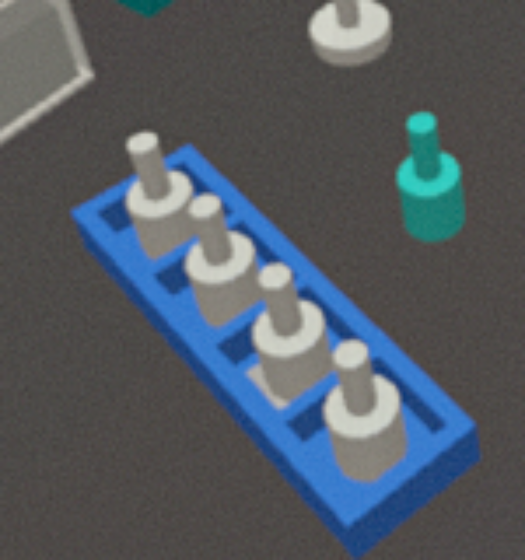

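All four weights now stand upright in line in the tray: the placed one is at (418,292) in the full scene picture, and its top is at (392,123) in the first crop. The cover sits handle up on the mat at (195,168), and the gripper is clear. I hand the job in.

```bash
python3 -c "
from station import arm
print(arm.close_job())"
```

```text
the job is handed in; nothing more can be done
None
```

The job is done and handed in at about 21 s of the 64 s allowed. I lifted the white cover straight up and set it on the cork mat, handle up. Then I stood the loose steel weight in the tray's empty pocket and let go.

- **Cover:** measured at about (498, −270) mm after release. The mat's centre is at about (499, −270.5) mm.
- **Weight:** it touched the pocket floor at TCP height 56.4 mm, as predicted. In both camera views it stands upright in line with the other three.
- **Look-alikes and forces:** the other pieces look untouched in the last pictures. No force I read at the end of a move went above about 5 N.
- **Small disagreement:** the grey patch in the empty pocket gave positions about 10 mm apart between the two cameras, probably because the neighbouring weights hid part of it. I used the midpoint of those neighbours for the pocket instead, which agreed with the tray outline.

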